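# Gauge a sample vial in the bench caliper

## Robot

A 7-joint arm with a two-finger parallel gripper is mounted at the origin on a cart in front of the work surface, level with it; the furniture and walls round the work are solid. World frame = base frame: x ahead of the robot, y to its left, z up, the work surface at z = 0. Lengths are in m, angles in rad, forces in N, time in s.
With the tool pointing down it reaches from about 0.425 to 1.025 m from the base axis. Payload 9.4 kg.
Tool frame: the origin (TCP) lies on the centre line of the jaws, within the pads' length; the fingertips stand robot.tip_reach ahead of it and the grasp point (between the pads) lies 2 mm behind it (robot.tip_reach is the distance from the TCP to the fingertips, in m); z points along the fingers, x is the direction in which the jaws open and shut, and the axes are right-handed (so a half turn about z gives the same grasp; the last joint's range is limited). The gripper opens to 93 mm and grips with 3 to 60 N. Pads are 15 mm wide; open, the fingers measure 128 mm over their backs; the gripper's body (75 mm by 188 mm) begins 65 mm behind the grasp point.
Start: joints at [1.248, 0.599, -0.003, 1.599, 0.002, 0.943, -0.08], TCP at [0.176, -0.703, 0.236] pointing down, gripper open.
Joint ranges: [-2.57, 2.57], [-0.35, 1.97], [-1.29, 1.29], [0.11, 2.56], [-1.05, 4.19], [0.11, 1.86], [-2.63, 2.63]. Speed limits (rad/s): [2.22, 2.22, 3.01, 3.01, 3.14, 3.14, 3.14].

## Interface

Orientations are given as a unit quaternion [x, y, z, w].
In Python, from rig import telemetry, optics, robot gives the robot as it stands. The module is installed in compiled form; this text tells all that it offers.
- The arm moves only by the shell command python3 -m jog 'ROWS' [FORCE]. ROWS is text: rows parted by semicolons, each of 7 numbers parted by spaces: the shift along the tool's x, y, z in mm, then the turn, a rotation vector about the tool's x, y, z in degrees, then the closure in counts, from 0 (fully open) to 255 (shut). A call has 1 to 10 rows; each row is the pose to reach, as a shift and turn from the pose commanded when the call began, along the tool's axes at that moment; what a row does not reach only later rows make up. A row lasts 1/8 s, in which the tool goes at most 62.5 mm and 10.7 degrees, less where a joint would pass 70% of its speed; a pose out of reach is approached as far as the arm can. A call with a gripper value outside its range is refused whole. The fingers move at their own pace and stop on an object; FORCE is the grip in N (left out, the last holds). Time passes only in rows, so rows that repeat a pose let the fingers close. It gives the time, the measured TCP pose, the force and the opening at its end, in the units of the state.
- telemetry.sense(): the state, without advancing time (a new reading comes with each control period).
- optics.camera(name): name is "scene" or "side" or "wrist"; returns the picture (384x512x3 uint8, red, green, blue); there is no depth.
- optics.camera_params(name): a dict with "vfov" (degrees; the focal length in pixels is half the picture's height over the tangent of half this angle, whatever the lens; pixels are square), "cx", "cy" (the principal point, pixels), "rvec" (rotation vector, rad) and "tvec" (3), from world to camera coordinates, as OpenCV has them. Camera axes: x right, y down, z forward; pixel columns grow to the right and rows downward; lengths in m; the calibration is good to about 2 mm. A picture is of the moment at which its call begins: read the wrist's pose just before it. camera_params takes no time and is no camera call; for the wrist camera it gives the pose at the moment of the call.
- robot.job_done(): hands the job in, once; it reports no verdict.
The state is a dict: "time_s": time; "joint_positions": joint angles; "joint_vel": joint speeds; "joint_efforts": joint torques, N m; "position": TCP position; "tcp_rot": TCP orientation; "contact_force": force on the tool from outside, world axes, zero at the start; "torque": the same for the moment, N m; "gripper_width": finger opening in m.
Only numpy, scipy, OpenCV 4.12 (cv2) and the standard library are available. Lean on these libraries where they do the work, as an engineer would, in place of code of your own. Each camera call takes 0.05 s, during which the arm holds its last target. There are 200 camera calls.

## Task

Stand the vial that waits on the yellow note upright on the white bed of the bench caliper, on the dark line between the open jaws, and let it go. Then slide the caliper's jaw shut by its blue thumb tab until the vial is held snugly between both jaws, gently, so that the sprung jaw never visibly tilts or squeezes hard, and let go of the tab with the jaws still snug. Leave the other two vials where they stand and tip none over.

Things in the scene. Friction and masses are not known exactly. Their poses are not given: they have to be found in the camera images.
- vial_1: screw-cap sample vial, white body with a white cap, 48 mm tall, mass 20 to 60 g; round body somewhere between 26 and 30 mm across (it has not been measured, and the three vials differ) up to 40 mm above the foot, cap about 21 mm across above that. Origin: centre of the foot; z up along the vial. Loose.
- vial_2: screw-cap sample vial, white body with a blue cap, 52 mm tall, mass 20 to 60 g; round body somewhere between 26 and 30 mm across (it has not been measured, and the three vials differ) up to 44 mm above the foot, cap about 21 mm across above that. Origin: centre of the foot; z up along the vial. Loose.
- vial_3: screw-cap sample vial, white body with a white cap, 48 mm tall, mass 20 to 60 g; round body somewhere between 26 and 30 mm across (it has not been measured, and the three vials differ) up to 40 mm above the foot, cap about 21 mm across above that. Origin: centre of the foot; z up along the vial. Loose.
- note: yellow paper square 76 x 76 mm lying flat on the bench, of no thickness that matters; the vial to be gauged stands near its middle. The other two vials stand on the bare bench more than 70 mm from it. Origin: its centre.
- caliper: bench caliper fixed to the bench. Origin on the bench, z up, +y = closing direction. Grey base x -60..+90, y -125..+100 mm; steel beam along y at x = +60 mm, 14 mm wide, top 38 mm up; both jaws reach from it to x = -35 mm, 16 to 40 mm above the bench. Between them a white bed (44 mm in x, 100 in y), top 12 mm up, with a dark line along y at x = -12 mm
- anvil_jaw: the fixed jaw, same origin and axes as the caliper; its flat measuring face looks to -y and lies at caliper y = +45 mm
- jaw: sliding steel jaw, 80 mm arm on the black carriage. Origin: root of its measuring face (caliper x = +47 mm, 30 mm up); axes as the caliper's if untilted; face looks to +y. Opening = 45 mm - its caliper y; starts at 55 to 80 mm. Sprung on the carriage: it rocks about the vertical at its root; pressed at the dark line (59 mm out) it tilts 0.0045 rad and gives way 0.27 mm per N
- jaw_face (a point): point on the sliding jaw's measuring face opposite the dark line, 30 mm above the bench
- thumb_tab (a point): middle of the blue upright thumb tab on the black carriage, 70 mm above the bench: 12 mm thick along caliper y (pinch across this), 18 mm along x, 45 (carriage top) to 84 mm above the bench. The carriage slides along caliper y only, with about 5 N dry friction, and stays where left, so up to about 5 N of jaw force remains on letting go. Stops at 0 and 85 mm opening
- bed_mark (a point): point on the dark line at the top of the bed, caliper (-12, +20, +12) mm, axes as the caliper's: 25 mm from the fixed face
Mind the look-alikes: they are no part of the job. What is meant by the vial_1 is not purple, and is the larger of those in its own colour.

How it is judged:
On the way:
1. the vial from the note stands on the bed's dark line between the open jaws, let go (((x of vial_1 in the frame of bed_mark between -0.012 and 0.012 m and z of vial_1 in the frame of bed_mark between -0.003 and 0.003 m and y of vial_1 in the frame of bed_mark between -0.06 and 0.025 m and angle between vial_1's own z axis and vertical below 0.06 rad and contact force between vial_1 and the fingers below 0.05 N and horizontal distance between vial_1 and note above 0.06 m and contact force between vial_1 and jaw below 0.3 N) or (x of vial_2 in the frame of bed_mark between -0.012 and 0.012 m and z of vial_2 in the frame of bed_mark between -0.003 and 0.003 m and y of vial_2 in the frame of bed_mark between -0.06 and 0.025 m and angle between vial_2's own z axis and vertical below 0.06 rad and contact force between vial_2 and the fingers below 0.05 N and horizontal distance between vial_2 and note above 0.06 m and contact force between vial_2 and jaw below 0.3 N) or (x of vial_3 in the frame of bed_mark between -0.012 and 0.012 m and z of vial_3 in the frame of bed_mark between -0.003 and 0.003 m and y of vial_3 in the frame of bed_mark between -0.06 and 0.025 m and angle between vial_3's own z axis and vertical below 0.06 rad and contact force between vial_3 and the fingers below 0.05 N and horizontal distance between vial_3 and note above 0.06 m and contact force between vial_3 and jaw below 0.3 N))), for 0.2 s.
At the end, for the whole second after the job is handed in: Vial from the note upright (0.06 rad) on the bed, within 12 mm of the dark line, at rest, pressed by both jaws with over 0.8 N each; sliding jaw tilted under 0.035 rad; no vial within 60 mm of the note's centre; the other two vials within 15 mm of where they stood (((x of vial_1 in the frame of bed_mark between -0.012 and 0.012 m and z of vial_1 in the frame of bed_mark between -0.003 and 0.003 m and y of vial_1 in the frame of bed_mark between -0.06 and 0.025 m and angle between vial_1's own z axis and vertical below 0.06 rad and contact force between vial_1 and jaw above 0.8 N and contact force between vial_1 and anvil_jaw above 0.8 N and linear speed of vial_1 below 0.01 m/s and distance of each of vial_2, vial_3 from where it was at the start of the episode below 0.015 m) or (x of vial_2 in the frame of bed_mark between -0.012 and 0.012 m and z of vial_2 in the frame of bed_mark between -0.003 and 0.003 m and y of vial_2 in the frame of bed_mark between -0.06 and 0.025 m and angle between vial_2's own z axis and vertical below 0.06 rad and contact force between vial_2 and jaw above 0.8 N and contact force between vial_2 and anvil_jaw above 0.8 N and linear speed of vial_2 below 0.01 m/s and distance of each of vial_1, vial_3 from where it was at the start of the episode below 0.015 m) or (x of vial_3 in the frame of bed_mark between -0.012 and 0.012 m and z of vial_3 in the frame of bed_mark between -0.003 and 0.003 m and y of vial_3 in the frame of bed_mark between -0.06 and 0.025 m and angle between vial_3's own z axis and vertical below 0.06 rad and contact force between vial_3 and jaw above 0.8 N and contact force between vial_3 and anvil_jaw above 0.8 N and linear speed of vial_3 below 0.01 m/s and distance of each of vial_1, vial_2 from where it was at the start of the episode below 0.015 m)) and angle between the y axis of jaw and the y axis of caliper, either way round below 0.035 rad and horizontal distance between each of vial_1, vial_2, vial_3 and note above 0.06 m); the robot touches nothing.
It fails at once if the sliding jaw is tilted by more than 0.035 rad (angle between the y axis of jaw and the y axis of caliper, either way round above 0.035 rad).
It fails at once if a vial is squeezed by the sliding jaw with more than 10 N (contact force between any of vial_1, vial_2, vial_3 and jaw above 10 N).
It fails at once if a vial is tipped by more than 0.5 rad (angle between any of vial_1, vial_2, vial_3's own z axis and vertical above 0.5 rad).
It also fails if it takes over 70 s, if anything falls off the work surface, if the arm or the gripper's body presses on something with over 40 N, if the wrist force passes 120 N, or if a joint passes its speed limit or range.

## Working session

There is one attempt and no reset: what is moved stays moved. The work goes in short steps, Python scripts to look and compute and a shell command to move; the robot and the scene stay as the last step left them, time stands still between calls to the robot, and variables do not carry over. Pictures are saved under pics/ and viewed, about 8 in all and at most 12, crops included, and the job is handed in when it is done.

```bash
mkdir -p pics
cat > h.py <<'E'
import numpy as np, cv2
from rig import telemetry, optics, robot
from scipy.spatial.transform import Rotation as R
def cam(n):
    p=optics.camera_params(n); f=192/np.tan(np.radians(p["vfov"])/2)
    K=np.array([[f,0,p["cx"]],[0,f,p["cy"]],[0,0,1]]); return K,np.array(p["rvec"],float),np.array(p["tvec"],float)
def snap(n,fn):
    c=cam(n); im=optics.camera(n); cv2.imwrite(f"pics/{fn}.png",im[:,:,::-1]); np.savez(f"pics/{fn}.npz",K=c[0],r=c[1],t=c[2]); return im
def load(fn):
    d=np.load(f"pics/{fn}.npz"); return d["K"],d["r"],d["t"]
def ray(c,uv,z):
    K,r,t=c; M=R.from_rotvec(r.ravel()).as_matrix(); o=-M.T@t.ravel()
    d=M.T@np.linalg.solve(K,[uv[0],uv[1],1]); return o+d*(z-o[2])/d[2]
def proj(c,P):
    return cv2.projectPoints(np.array(P,float).reshape(-1,3),c[1],c[2],c[0],None)[0].reshape(-1,2)
def tool(P):
    s=telemetry.sense(); return R.from_quat(s["tcp_rot"]).inv().apply(np.array(P)-s["position"])*1000
E
python3 - <<'E'
from h import *
a=snap("scene","s0");b=snap("side","d0")
cv2.imwrite("pics/both.png",cv2.resize(np.vstack([a,b])[:,:,::-1],None,fx=.78,fy=.78))
for n in("s0","d0"):
    K,r,t=load(n);M=R.from_rotvec(r.ravel()).as_matrix();print(K[0,0],K[:2,2],-M.T@t.ravel(),M[2])
s=telemetry.sense();print(s);print(robot.tip_reach);print(R.from_quat(s["tcp_rot"]).as_matrix().round(3))
E
```

```text
465.2701477510677 [251.62947001 195.04154339] [-0.11582524  0.54688487  0.66498473] [ 0.58810107 -0.56756989 -0.57619576]
418.36981643655434 [250.76701337 189.02705472] [ 0.19623024 -1.08634804  0.57622819] [ 0.25701092  0.87182675 -0.41696942]
{'time_s': 0.1, 'joint_positions': array([ 1.24831306,  0.60005397, -0.00254196,  1.60005758,  0.00181334,
        0.94291276, -0.0798101 ]), 'joint_vel': array([ 1.02310940e-03, -1.16575511e-03, -4.36268678e-05, -8.91425270e-04,
       -8.30250177e-04,  1.26468150e-03, -7.40460823e-04]), 'joint_efforts': array([ 5.39727116e-03, -7.66554523e+01,  1.50202285e+00, -2.52941322e+01,
       -5.23151457e-02,  1.35576035e-02,  6.62156435e-05]), 'position': array([ 0.17628447, -0.70280481,  0.2348372 ]), 'tcp_rot': array([ 7.88469695e-01, -6.15073190e-01, -6.05176628e-04, -3.80510313e-04]), 'contact_force': array([-0.48325422,  0.13199251, -0.52687243]), 'torque': array([ 0.00382759, -0.02823409,  0.01518518]), 'gripper_width': 0.09287763998925219}
0.017
[[ 0.243 -0.97  -0.   ]
 [-0.97  -0.243  0.001]
 [-0.001  0.    -1.   ]]
```

View pics/s0.png

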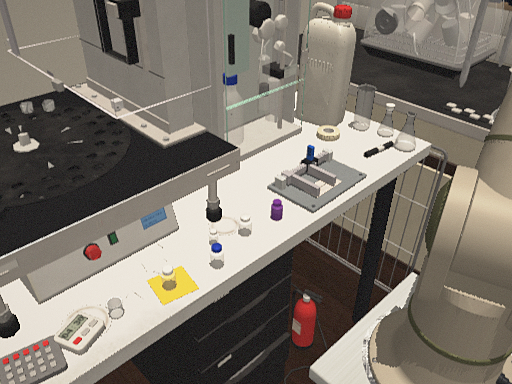

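View pics/d0.png

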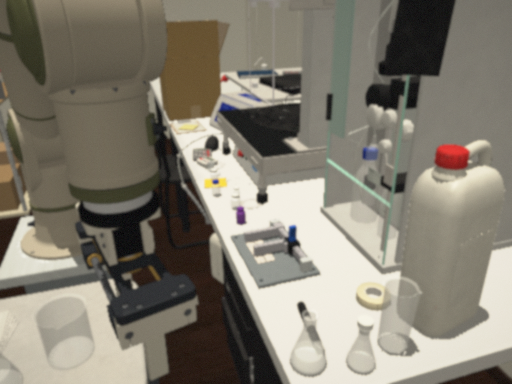

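Run:
```python
from h import *
a=cv2.imread("pics/s0.png")
A=cv2.resize(a[185:305,140:300],None,fx=5,fy=5,interpolation=cv2.INTER_CUBIC)[:600]
cv2.imwrite("pics/c1.png",A)
B=cv2.resize(a[135:215,260:370],None,fx=7,fy=7,interpolation=cv2.INTER_CUBIC)
cv2.imwrite("pics/c2.png",B)
c=load("s0")
for n,uv in dict(note=(172,284),v=(168,284),blue=(217,267),w=(245,235),w2=(213,243),pur=(277,219)).items(): print(n,ray(c,uv,0).round(3))
```

```text
note [0.452 0.213 0.   ]
v [0.457 0.219 0.   ]
blue [0.428 0.119 0.   ]
w [0.462 0.009 0.   ]
w2 [0.49  0.077 0.   ]
pur [ 0.453 -0.084  0.   ]
```

View pics/c1.png

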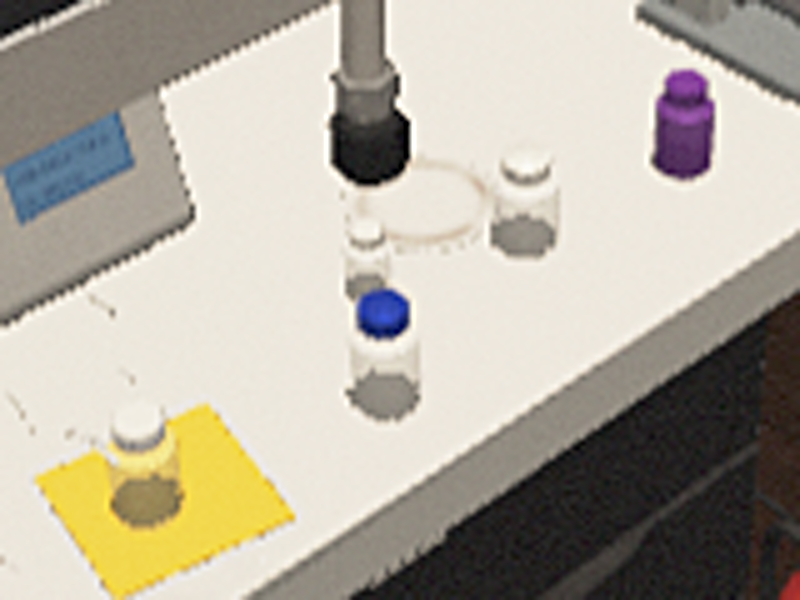

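View pics/c2.png

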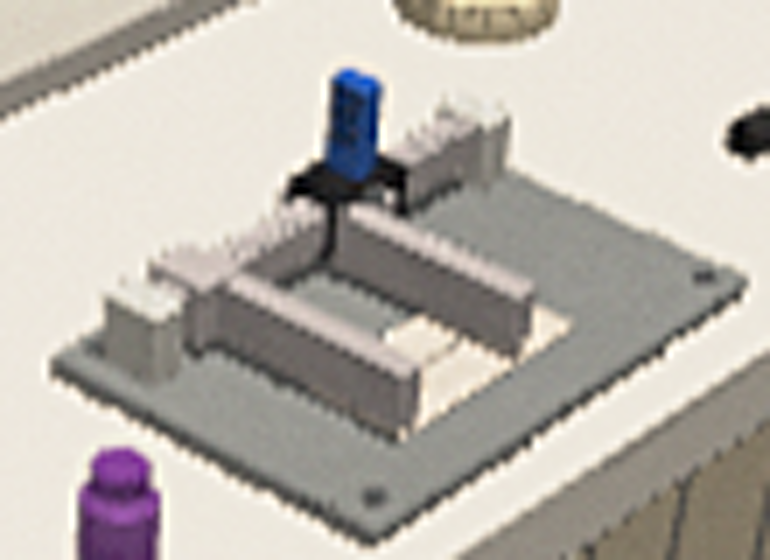

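```bash
cat > fit.py <<'E'
from h import *
from scipy.optimize import least_squares
c=load("s0")
C=lambda q,P:np.c_[(R.from_euler("z",q[2]).apply(np.array(P,float))/1+np.array([q[0],q[1],0]))]
P=np.array([[90,100,4],[-60,100,4],[-60,-125,4],[-35,45,40],[-35,45,16]])/1e3
uv=np.array([[50,362],[370,540],[748,285],[420,366],[420,366]])/7+[260,135]
P,uv=P[:4],uv[:4]
f=lambda q:(proj(c,C(q,P))-uv).ravel()
s=least_squares(f,[.5,-.25,0]);print(s.x,f(s.x).round(1))
q=s.x
print("jaw tip",ray(c,np.array([522,297])/7+[260,135],.04)); 
loc=lambda w:R.from_euler("z",-q[2]).apply(w-np.array([q[0],q[1],0]))
print("jawtip cal",loc(ray(c,np.array([522,297])/7+[260,135],.04)))
print("tab top cal",loc(ray(c,np.array([357,80])/7+[260,135],.084)),"mark",C(q,[[-.012,.02,.012]]))
print("foot,shaker", ray(c,(213,219),0),ray(c,(175,230),0),ray(c,(40,300),0),ray(c,(240,155),.15))
print(tool([.455,.217,.2]), cam("wrist"))
E
python3 fit.py
```

```text
[ 0.47113753 -0.25832571  0.02086599] [-0.6  0.1  0.   0.4  0.2  0.3  0.4 -1. ]
jaw tip [ 0.43627584 -0.2700183   0.04      ]
jawtip cal [-0.03509806 -0.01096267  0.04      ]
tab top cal [ 0.05710901 -0.02709628  0.084     ] mark [[ 0.45872285 -0.23858044  0.012     ]]
foot,shaker [0.55466277 0.02324302 0.        ] [0.58233629 0.11065191 0.        ] [ 5.88057935e-01  4.16303176e-01 -1.11022302e-16] [ 0.53705336 -0.04696287  0.15      ]
[-824.2684192  -494.19316153   35.93831401] (array([[272.40686581,   0.        , 253.76592914],
       [  0.        , 272.40686581, 194.39767457],
       [  0.        ,   0.        ,   1.        ]]), array([-2.29096931,  1.78706271,  0.25937156]), array([-0.72425564, -0.035756  ,  0.39192585]))
```

```bash
python3 -m jog '-40 -47 0 0 0 2 0; -80 -93 0 0 0 5 0; -120 -140 0 0 0 8 0; -160 -186 0 0 0 10 0; -200 -232 0 0 0 12 0; -240 -280 0 0 0 14 0; -280 -325 0 0 0 14 0; -322 -373 0 0 0 14 0; -322 -373 0 0 0 14 0; -322 -373 0 0 0 14 0'
python3 - <<'E'
from h import *
snap("wrist","w1"); s=telemetry.sense(); print(R.from_quat(s["tcp_rot"]).as_matrix().round(3)); print(tool([.457,.219,.2]))
K,r,t=load("w1");M=R.from_rotvec(r.ravel()).as_matrix();print(-M.T@t.ravel(),M[2])
E
```

```text
time_s: 1.35
position: [0.4596, -0.3002, 0.2354]
tcp_rot: [0.708, -0.706, -0.0, 0.0]
contact_force: [0.2, 0.3, 0.4]
gripper_width: 0.0932
[[ 0.    -1.    -0.001]
 [-1.    -0.    -0.   ]
 [ 0.     0.001 -1.   ]]
[-520.07935112    1.87725111   35.26281896]
[ 0.53604825 -0.30061898  0.38548626] [-2.83002283e-01 -6.37807524e-04 -9.59119024e-01]
```

View pics/w1.png

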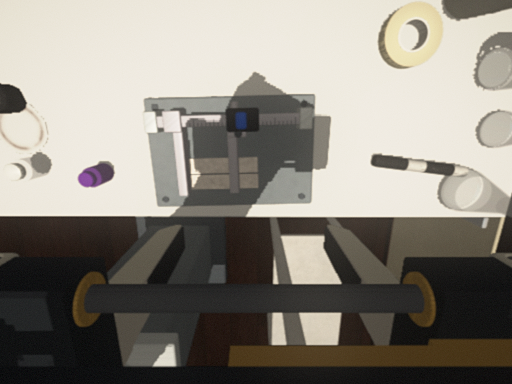

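```bash
cat >> fit.py <<'E'
print("---")
cw=load("w1")
Pw=np.array([[90,100,0],[90,-125,0],[-60,-125,0],[-60,100,0],[-12,45,12]])/1e3
uw=np.array([[145,99],[313.5,94],[312,204],[157,208],[188,174.]])
def f2(q):
    a=P.copy();a[:3,2]=q[3];b=Pw.copy();b[:4,2]=q[3]
    return np.r_[(proj(c,C(q,a))-uv).ravel()*1.5,(proj(cw,C(q,b))-uw).ravel()]
s2=least_squares(f2,[*s.x,.006]);print(s2.x,f2(s2.x).round(1)); q=s2.x
print("jaw face, tab", loc(ray(cw,(239,174),.04)),loc(ray(cw,(241,121),.084)), "mark",C(q,[[-.012,.024,.012]]))
E
python3 fit.py | sed -n '/---/,$p'
python3 - <<'E'
import cv2; a=cv2.imread("pics/w1.png")
cv2.imwrite("pics/w1c.png",cv2.resize(a[85:215,135:325],None,fx=4,fy=4,interpolation=cv2.INTER_CUBIC))
E
```

```text
---
[ 0.46810098 -0.25674494  0.02385136  0.00677625] [-0.3  0.1  1.2  0.5  1.3  0.1  1.6 -0.3 -2.4 -0.8  0.7  0.2 -2.  -0.8
 -0.4 -1.7  2.3  0.3]
jaw face, tab [-0.00710979 -0.0247838   0.04      ] [ 0.06002494 -0.03170793  0.084     ] mark [[ 0.45553202 -0.23303795  0.012     ]]
```

View pics/w1c.png

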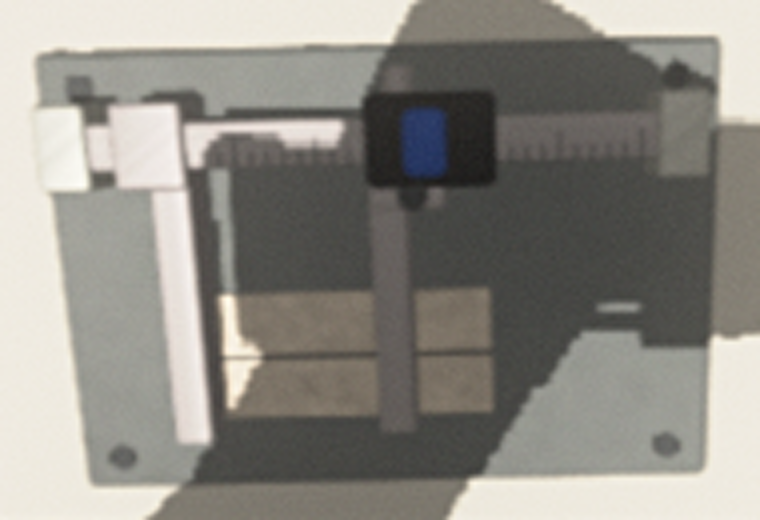

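```bash
cat > fit2.py <<'E'
from h import *
from scipy.optimize import least_squares
cs,cw=load("s0"),load("w1")
C=lambda q,P:R.from_euler("z",q[2]).apply(np.array(P,float))+np.array([q[0],q[1],0])
def pts(h,j):
    b=[[90,100,h],[-60,100,h],[-60,-125,h],[-35,45,40],[-35,j,40]]
    w=[[90,100,h],[90,-125,h],[-60,-125,h],[-60,100,h],[-35,45,40],[-35,j,40],[-12,-29,12],[-34,-29,12],[10,-29,12]]
    return np.array(b)/1e3,np.array(w)/1e3
us=np.array([[50,362],[370,540],[748,285],[420,366],[522,297]])/7+[260,135]
uw=np.array([[37,55],[719,38],[706,468],[93,484],[212,443],[380,431],[300,355],[300,416],[300,290]])/4+[135,85]
def f(q):
    b,w=pts(q[3],q[4]); ew=proj(cw,C(q,w))-uw; ew[6:,0]=0
    return np.r_[(proj(cs,C(q,b))-us).ravel()*1.5,ew.ravel()]
s=least_squares(f,[.47,-.257,.02,6,-10],x_scale=[.01,.01,.01,1,1],loss="soft_l1");q=s.x
loc=lambda w:R.from_euler("z",-q[2]).apply(w-np.array([q[0],q[1],0]))
if __name__=="__main__":
    print(q,f(q).round(1))
    print("tab cal",loc(ray(cw,np.array([424,142])/4+[135,85],.084)),"place",C(q,[[-.012,.022,.04]]))
E
python3 fit2.py
```

```text
[  0.46862626  -0.258001     0.02442369   5.70650783 -10.41429961] [ 0.   0.2  1.5  0.5  1.3  0.2  1.9 -0.7  0.9  0.7 -0.5 -0.9  0.2 -0.7
 -0.8  0.5 -0.6 -0.2  0.1 -0.3 -0.1  1.8  0.  -1.   0.  -1.   0.  -0.5]
tab cal [ 0.06002801 -0.03049219  0.084     ] place [[ 0.45609257 -0.23630062  0.04      ]]
```

```bash
python3 -m jog '-60 0 0 0 0 0 0; -120 0 0 0 0 0 0; -180 0 0 0 0 0 0; -240 0 0 0 0 0 0; -300 0 0 0 0 0 0; -360 0 0 0 0 0 0; -420 0 0 0 0 0 0; -480 10 0 0 0 0 0; -520 20 20 0 0 0 0; -520 20 40 0 0 0 0'
python3 - <<'E'
from h import *
im=snap("wrist","w2"); cv2.imwrite("pics/w2c.png",cv2.resize(im[60:260,130:390,::-1],None,fx=3,fy=3,interpolation=cv2.INTER_CUBIC))
E
```

```text
time_s: 2.65
position: [0.4392, 0.2217, 0.1952]
tcp_rot: [0.708, -0.706, -0.0, -0.001]
contact_force: [0.7, -1.1, 1.1]
gripper_width: 0.0933
```

View pics/w2c.png

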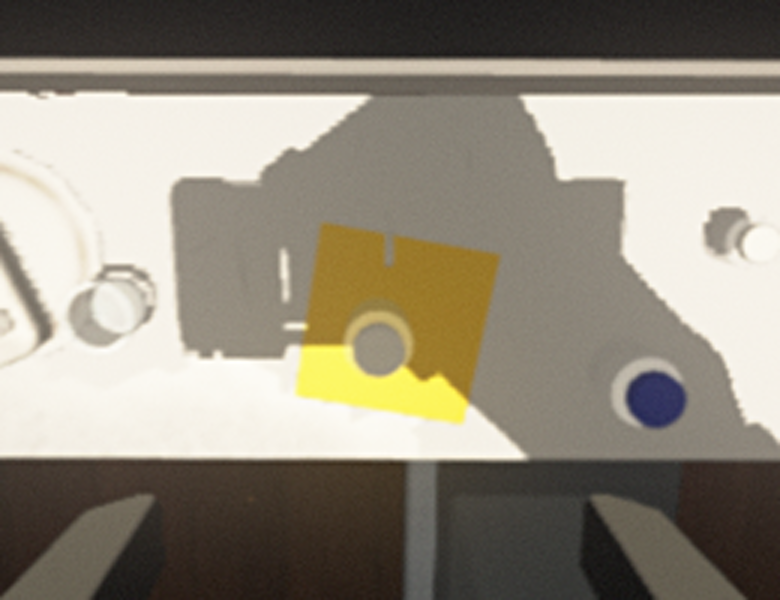

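Run:
```python
from h import *
c=load("w2"); g=lambda u,z:ray(c,np.array(u)/3+[130,60],z).round(4)
print(g((378,349),.048), ray(load("s0"),np.array([147,500])/5+[140,185],0), ray(load("s0"),np.array([138,413])/5+[140,185],.048))
print("beaker",g((110,305),.04),g((110,305),.0),"blue",g((655,400),.052))
print(tool([*g((378,349),.048)[:2],.028]))
```

```text
[0.4492 0.2189 0.048 ] [0.45319239 0.21809608 0.        ] [0.4510815  0.21812605 0.048     ]
beaker [0.464  0.3198 0.04  ] [0.4572 0.3327 0.    ] blue [0.431  0.1153 0.052 ]
[  0.27551882 -11.0706468  164.95000795]
```

```bash
python3 -m jog '1 -11.5 0 0 0 0 0; 1 -11.5 40 0 0 0 0; 1 -11.5 80 0 0 0 0; 1 -11.5 120 0 0 0 0; 1 -11.5 150 0 0 0 0; 1 -11.5 167 0 0 0 0; 1 -11.5 167 0 0 0 0; 1 -11.5 167 0 0 0 255; 1 -11.5 167 0 0 0 255; 1 -11.5 167 0 0 0 255' 15 && python3 -m jog '0 0 0 0 0 0 255; 0 0 0 0 0 0 255; 0 0 0 0 0 0 255; 0 0 0 0 0 0 255' && python3 -c "
from h import *
s=telemetry.sense();print(s['joint_positions'].round(3),s['position'])"
```

```text
time_s: 3.95
position: [0.451, 0.2189, 0.0294]
tcp_rot: [0.708, -0.707, 0.0, -0.001]
contact_force: [-0.1, -0.1, 0.3]
gripper_width: 0.0677
time_s: 4.45
position: [0.4505, 0.2189, 0.0285]
tcp_rot: [0.708, -0.707, -0.0, 0.0]
contact_force: [0.4, 0.3, 0.1]
gripper_width: 0.0277
[-0.543  0.685 -0.033  2.254  0.104  0.204 -2.24 ] [0.45051752 0.21891786 0.0285499 ]
```

```bash
python3 -m jog '0 0 -20 0 0 0 255; 0 0 -50 0 0 0 255; 0 0 -90 0 0 0 255; 0 0 -130 0 0 0 255; 0 0 -170 0 0 0 255; 0 0 -200 0 0 0 255; 30 0 -205 0 0 0 255; 70 0 -205 0 0 0 255; 110 0 -205 0 0 0 255; 150 0 -205 0 0 0 255' && python3 -m jog '40 0 0 0 0 0 255; 80 0 0 0 0 0 255; 120 0 0 0 0 -10 255; 160 0 0 0 0 -20 255; 200 0 0 0 0 -30 255; 240 0 0 0 0 -40 255; 280 0 0 0 0 -50 255; 300 -3 0 0 0 -60 255; 305 -5 0 0 0 -70 255; 305 -5 0 0 0 -80 255' && python3 -m jog '0 0 0 0 0 -6 255; 0 0 0 0 0 -11.4 255; 0 0 0 0 0 -11.4 255' && python3 -c "
from fit2 import *
s=telemetry.sense();print(s['joint_positions'].round(3),s['position'],tool(C(q,[[-.012,.024,.0]])[0]+[0,0,.0405]));print(R.from_quat(s['tcp_rot']).as_matrix().round(3))"
```

```text
time_s: 5.7
position: [0.4504, 0.0676, 0.2336]
tcp_rot: [0.708, -0.707, -0.0, 0.0]
contact_force: [1.6, -0.1, -0.1]
gripper_width: 0.0266
time_s: 6.95
position: [0.4559, -0.2368, 0.2333]
tcp_rot: [0.996, -0.084, -0.0, -0.0]
contact_force: [0.5, -0.3, -0.4]
gripper_width: 0.0262
time_s: 7.32
position: [0.4559, -0.2362, 0.2334]
tcp_rot: [1.0, 0.013, -0.0, -0.0]
contact_force: [-0.2, 0.0, -0.5]
gripper_width: 0.0265
[ 0.659  0.374 -0.388  2.063  0.206  0.741  0.168] [ 0.4558636  -0.23616263  0.23339075] [  0.33407079  -1.78682923 192.89125028]
[[ 1.     0.025 -0.001]
 [ 0.025 -1.     0.   ]
 [-0.001 -0.    -1.   ]]
```

```bash
python3 -m jog '0 0 40 0 0 0 255; 0 0 80 0 0 0 255; 0 0 110 0 0 0 255; 0 0 135 0 0 0 255; 0 0 155 0 0 0 255; 0 0 170 0 0 0 255; 0 0 184 0 0 0 255; 0 0 184 0 0 0 255'
python3 - <<'E'
from h import *
a=snap("scene","s3");b=snap("side","d3")
A=cv2.resize(a[135:215,260:370],None,fx=5,fy=5,interpolation=cv2.INTER_CUBIC)[:,:,::-1]
B=cv2.resize(b[200:290,225:325],None,fx=5,fy=5,interpolation=cv2.INTER_CUBIC)[:400,:,::-1]
cv2.imwrite("pics/c3.png",cv2.resize(np.hstack([A,B[:400]]),None,fx=.75,fy=.75))
E
```

```text
time_s: 8.32
position: [0.456, -0.2359, 0.0489]
tcp_rot: [1.0, 0.013, -0.001, -0.0]
contact_force: [0.6, -0.3, -0.8]
gripper_width: 0.0265
```

View pics/c3.png

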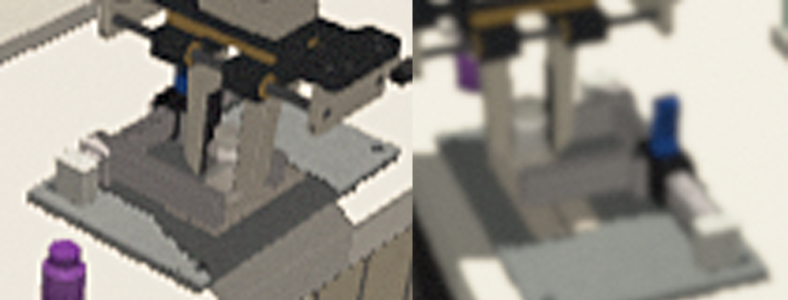

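```bash
python3 -m jog '0 0 3 0 0 0 255; 0 0 6 0 0 0 255; 0 0 7 0 0 0 255; 0 0 7 0 0 0 255; 0 0 7 0 0 0 255' && python3 -m jog '0 0 0.7 0 0 0 255; 0 0 0.7 0 0 0 255; 0 0 0.7 0 0 0 255'
```

```text
time_s: 9.05
position: [0.4562, -0.2361, 0.0426]
tcp_rot: [1.0, 0.013, 0.0, 0.0]
contact_force: [0.9, 0.5, -0.0]
gripper_width: 0.0264
time_s: 9.43
position: [0.4562, -0.2361, 0.0419]
tcp_rot: [1.0, 0.013, -0.0, 0.0]
contact_force: [-0.5, -0.4, -1.1]
gripper_width: 0.0261
```

```bash
for i in 1 2 3 4; do echo; done; python3 -m jog '0 0 0.5 0 0 0 255; 0 0 0.5 0 0 0 255; 0 0 0.5 0 0 0 255'; python3 -m jog '0 0 0.5 0 0 0 255; 0 0 0.5 0 0 0 255; 0 0 0.5 0 0 0 255'; python3 -m jog '0 0 0.5 0 0 0 255; 0 0 0.5 0 0 0 255; 0 0 0.5 0 0 0 255'
```

```text
time_s: 9.8
position: [0.4562, -0.2361, 0.0414]
tcp_rot: [1.0, 0.013, -0.0, -0.0]
contact_force: [-0.5, 0.8, -1.1]
gripper_width: 0.0262
time_s: 10.18
position: [0.4562, -0.2361, 0.0409]
tcp_rot: [1.0, 0.013, -0.0, 0.0]
contact_force: [-0.7, -0.4, -0.5]
gripper_width: 0.0267
time_s: 10.55
position: [0.4563, -0.2362, 0.0407]
tcp_rot: [1.0, 0.013, 0.0, 0.0]
contact_force: [-0.5, 1.3, 5.4]
gripper_width: 0.0262
```

```bash
python3 -m jog '0 0 0 0 0 0 170; 0 0 0 0 0 0 155; 0 0 0 0 0 0 145; 0 0 0 0 0 0 145; 0 0 0 0 0 0 145; 0 0 0 0 0 0 145' && python3 -m jog '0 0 -10 0 0 0 145; 0 0 -25 0 0 0 145; 0 0 -50 0 0 0 145; 0 0 -90 0 0 0 145; 0 0 -130 0 0 0 145; 0 0 -130 0 0 0 145'
python3 - <<'E'
from fit2 import *
a=snap("scene","s4");b=snap("wrist","w4")
A=cv2.resize(a[135:215,260:370],None,fx=5,fy=5,interpolation=cv2.INTER_CUBIC)[:,:,::-1]
B=cv2.resize(b[:,:,::-1],(533,400))
cv2.imwrite("pics/c4.png",cv2.resize(np.hstack([A,B]),None,fx=.73,fy=.73))
t=C(q,[[.06,-.0305,.0]])[0]+[0,0,.070]
s=telemetry.sense();print(s['joint_positions'].round(3),s['position'],t,tool(t))
E
```

```text
time_s: 11.3
position: [0.4562, -0.2361, 0.0404]
tcp_rot: [1.0, 0.013, -0.0, 0.0]
contact_force: [0.3, 0.5, -0.0]
gripper_width: 0.0405
time_s: 12.05
position: [0.4575, -0.2368, 0.1741]
tcp_rot: [1.0, 0.013, 0.003, 0.001]
contact_force: [-0.1, -0.2, 0.7]
gripper_width: 0.0399
[ 0.63   0.461 -0.36   2.127  0.283  0.597  0.094] [ 0.45608763 -0.23644817  0.17131076] [ 0.52935321 -0.28702663  0.07      ] [ 71.83053628  52.31600838 101.45592515]
```

View pics/c4.png

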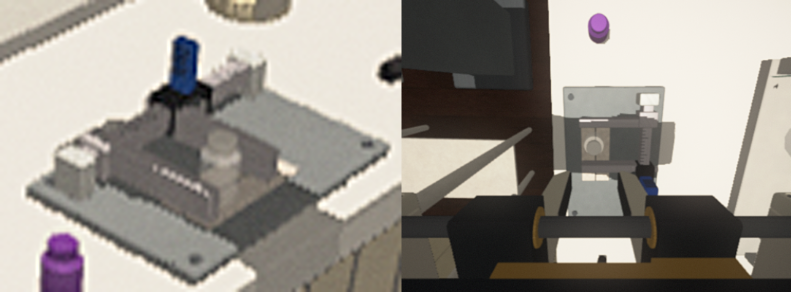

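Run:
```python
from h import *
c=load("w4")
for p in [(760,60),(738,290)]:
    u=((p[0]/.73-550)*512/533,p[1]/.73*.96); print(ray(c,u,0),ray(c,u,.2))
c=load("s0")
for u in [(300,122),(225,165),(301,130),(240,155)]: print(ray(c,u,0))
c=load("d0")
for u in [(323,208),(380,272)]: print(ray(c,u,0))
```

```text
[ 0.6915387  -0.11567933  0.        ] [ 0.54298099 -0.14221615  0.2       ]
[ 0.75641007 -0.54944282  0.        ] [ 0.56761541 -0.30693461  0.2       ]
[ 0.74961587 -0.50078397  0.        ]
[ 0.71548418 -0.15358855  0.        ]
[ 0.71073299 -0.46134929  0.        ]
[ 0.72721781 -0.21993336  0.        ]
[ 7.15647505e-01 -8.26295771e-02 -1.11022302e-16]
[ 0.69812309 -0.41376245  0.        ]
```

```bash
python3 -m jog '8 6 0 0 0 -10 118; 16 12 0 0 0 -20 118; 24 18 0 0 0 -30 118; 32 24 0 0 0 -40 118; 40 30 0 0 0 -50 118; 48 36 0 0 0 -60 118; 56 42 0 0 0 -70 118; 64 48 0 0 0 -80 118; 72 52.3 0 0 0 -90 118; 72 52.3 0 0 0 -90 118' && python3 -m jog '0 0 0 0 0 0 118; 0 0 20 0 0 0 118; 0 0 40 0 0 0 118; 0 0 40 0 0 0 118'
python3 - <<'E'
from fit2 import *
b=snap("wrist","w5");cv2.imwrite("pics/w5.png",b[:,:,::-1])
t=C(q,[[.06,-.0305,.0]])[0]+[0,0,.072]
s=telemetry.sense();print(s['joint_positions'].round(3),s['position'],t,tool(t));print(R.from_quat(s['tcp_rot']).as_matrix().round(3))
E
```

```text
time_s: 13.4
position: [0.5293, -0.2865, 0.169]
tcp_rot: [0.698, 0.716, 0.0, -0.001]
contact_force: [0.1, -0.2, 0.2]
gripper_width: 0.0499
time_s: 13.9
position: [0.5283, -0.286, 0.1281]
tcp_rot: [0.698, 0.716, -0.001, -0.002]
contact_force: [-0.1, -0.3, -0.3]
gripper_width: 0.0501
[ 0.886  0.693 -0.743  1.946  0.67   0.769  1.348] [ 0.52899464 -0.28604851  0.1291653 ] [ 0.52935321 -0.28702663  0.072     ] [-1.04846411  0.44805347 57.16342323]
[[-0.026  1.    -0.002]
 [ 1.     0.026  0.001]
 [ 0.001 -0.002 -1.   ]]
```

View pics/w5.png

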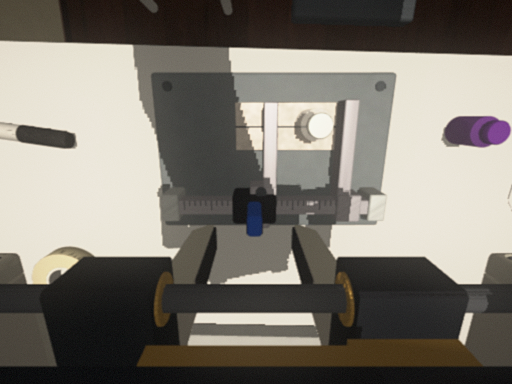

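Run:
```python
from fit2 import *
c=load("w5")
print("tab",tool(ray(c,(254.5,227),.084)),proj(c,C(q,[[.06,-.0305,.084],[.069,-.0305,.084],[.051,-.0305,.084],[.06,-.0305,.045]])))
print("vial",loc(ray(c,(319,127),.058)),"jaw tip",loc(ray(c,(276,105),.04)),loc(ray(c,(341,103),.04)))
im=cv2.imread("pics/w5.png"); b=cv2.inRange(cv2.cvtColor(im,cv2.COLOR_BGR2HSV),(105,120,30),(130,255,255)); b[:,:230]=0;b[:,280:]=0
ys,xs=np.nonzero(b)
for y in range(ys.min(),ys.max()+1,4): print(y,xs[ys==y].min() if (ys==y).any() else 0,xs[ys==y].max() if (ys==y).any() else 0)
```

```text
tab [ 0.10101408  1.68723027 45.16212815] [[253.02237418 225.4778007 ]
 [253.01473614 236.22091776]
 [253.03019719 214.47452554]
 [253.06719445 208.78298725]]
vial [-0.01259428  0.02132738  0.058     ] jaw tip [-0.0296298  -0.01147632  0.04      ] [-0.03128991  0.04251865  0.04      ]
201 252 252
205 248 260
209 247 260
213 247 261
217 247 261
221 247 261
225 247 261
229 247 261
233 248 260
```

```bash
python3 -m jog '0 1 15 0 0 0 118; 0 1 30 0 0 0 118; 0 1 45 0 0 0 118; 0 1 57 0 0 0 118; 0 1 57 0 0 0 118; 0 1 57 0 0 0 118' && python3 -m jog '0 0 0 0 0 0 180; 0 0 0 0 0 0 200; 0 0 0 0 0 0 220; 0 0 0 0 0 0 240; 0 0 0 0 0 0 240; 0 0 0 0 0 0 240; 0 0 0 0 0 0 240; 0 0 0 0 0 0 240' 20
python3 -c "
from fit2 import *
s=telemetry.sense();print(loc(s['position']),s['contact_force'])"
```

```text
time_s: 14.7
position: [0.5308, -0.2865, 0.0736]
tcp_rot: [0.698, 0.716, 0.0, 0.0]
contact_force: [0.1, -0.2, 0.2]
gripper_width: 0.0498
time_s: 15.7
position: [0.5306, -0.2863, 0.0735]
tcp_rot: [0.698, 0.716, 0.0, -0.0]
contact_force: [-1.0, 2.0, 2.2]
gripper_width: 0.0117
[ 0.06125066 -0.02979056  0.07347516] [-1.02955993  1.99793352  2.20022122]
```

```bash
python3 -m jog '2 0 0 0 0 0 240; 5 0 0 0 0 0 240; 8 0 0 0 0 0 240; 11 0 0 0 0 0 240; 13 0 0 0 0 0 240; 15 0 0 0 0 0 240; 15 0 0 0 0 0 240'; python3 -m jog '1 0 0 0 0 0 240; 2 0 0 0 0 0 240; 3 0 0 0 0 0 240; 4 0 0 0 0 0 240; 5 0 0 0 0 0 240; 6 0 0 0 0 0 240'; python3 -m jog '0.5 0 0 0 0 0 240; 1 0 0 0 0 0 240; 1.5 0 0 0 0 0 240; 2 0 0 0 0 0 240; 2.5 0 0 0 0 0 240;3 0 0 0 0 0 240'
python3 - <<'E'
from fit2 import *
b=snap("wrist","w6");print(loc(telemetry.sense()['position']))
cv2.imwrite("pics/c6.png",cv2.resize(b[60:250,140:400,::-1],None,fx=3,fy=3,interpolation=cv2.INTER_CUBIC))
E
```

```text
time_s: 16.58
position: [0.5302, -0.2725, 0.0735]
tcp_rot: [0.698, 0.716, -0.0, 0.0]
contact_force: [0.5, -4.6, 1.8]
gripper_width: 0.0117
time_s: 17.32
position: [0.53, -0.2665, 0.0735]
tcp_rot: [0.698, 0.716, -0.0, 0.0]
contact_force: [0.1, -5.1, 2.1]
gripper_width: 0.0118
time_s: 18.08
position: [0.53, -0.2635, 0.0735]
tcp_rot: [0.698, 0.716, -0.0, 0.0]
contact_force: [0.5, -5.7, 2.8]
gripper_width: 0.0116
[ 0.06117478 -0.00693734  0.07346454]
```

View pics/c6.png

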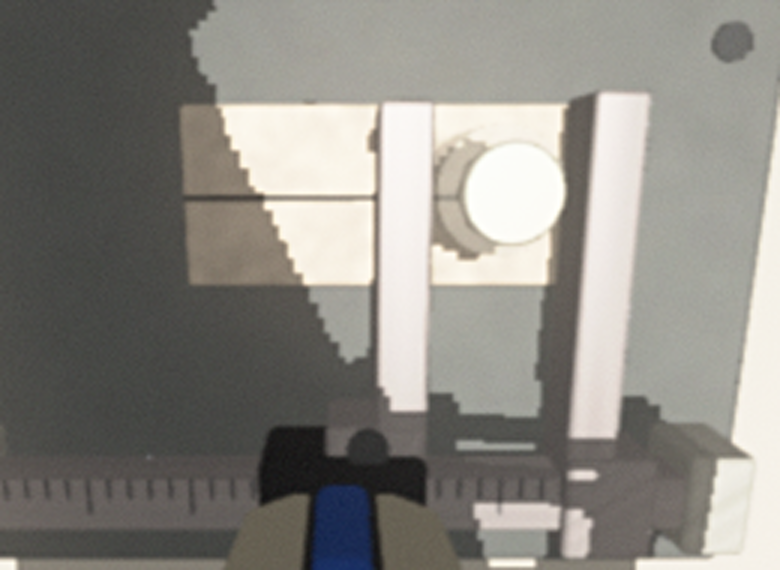

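```bash
python3 - <<'E'
from fit2 import *
c=load("w6"); g=lambda u:loc(ray(c,np.array(u)/3+[140,60],.04))
for a,b in [((432,104),(597,95)),((429,410),(570,437)),((430,250),(584,250))]: print(g(a),g(b),(g(b)-g(a))[1]*1e3)
E
python3 -m jog '0.5 0 0 0 0 0 240; 1 0 0 0 0 0 240; 1.5 0 0 0 0 0 240; 2 0 0 0 0 0 240; 2 0 0 0 0 0 240'
```

```text
[-0.03159212  0.01150612  0.04      ] [-0.03339341  0.04621709  0.04      ] 34.71096554615179
[0.03598961 0.01295171 0.04      ] [0.04264363 0.0465626  0.04      ] 33.610888603285055
[-0.00110365  0.01203211  0.04      ] [-0.00112621  0.04619445  0.04      ] 34.16234193002822
time_s: 18.75
position: [0.5299, -0.2614, 0.0735]
tcp_rot: [0.698, 0.716, -0.0, 0.0]
contact_force: [-0.4, -5.7, 2.4]
gripper_width: 0.0117
```

```bash
m(){ :; }; python3 -m jog '0.5 0 0 0 0 0 240; 1 0 0 0 0 0 240; 1 0 0 0 0 0 240' | grep -E 'pos|force'; python3 -m jog '0.4 0 0 0 0 0 240; 0.8 0 0 0 0 0 240; 0.8 0 0 0 0 0 240'| grep -E 'pos|force'; python3 -m jog '0.4 0 0 0 0 0 240; 0.4 0 0 0 0 0 240; 0.4 0 0 0 0 0 240'| grep -E 'pos|force'
```

```text
position: [0.5299, -0.2605, 0.0735]
contact_force: [0.9, -4.9, 3.5]
position: [0.5299, -0.2596, 0.0735]
contact_force: [0.7, -5.3, 3.3]
position: [0.5299, -0.2593, 0.0735]
contact_force: [-0.2, -5.5, 2.9]
```

```bash
python3 -m jog '0.4 0 0 0 0 0 240; 0.4 0 0 0 0 0 240; 0.4 0 0 0 0 0 240' | grep -E 'pos|force'; python3 -m jog '0.4 0 0 0 0 0 240; 0.4 0 0 0 0 0 240; 0.4 0 0 0 0 0 240'| grep -E 'pos|force'
```

```text
position: [0.5298, -0.2589, 0.0735]
contact_force: [-0.6, -5.2, 3.0]
position: [0.5298, -0.2585, 0.0735]
contact_force: [0.7, -4.8, 2.8]
```

```bash
python3 -m jog '0.4 0 0 0 0 0 240; 0.4 0 0 0 0 0 240; 0.4 0 0 0 0 0 240' | grep -E 'pos|force'; python3 -m jog '0.4 0 0 0 0 0 240; 0.4 0 0 0 0 0 240; 0.4 0 0 0 0 0 240'| grep -E 'pos|force'
```

```text
position: [0.5298, -0.2581, 0.0735]
contact_force: [0.2, -5.5, 2.5]
position: [0.5298, -0.2576, 0.0735]
contact_force: [0.5, -4.5, 2.2]
```

```bash
python3 -m jog '0.4 0 0 0 0 0 240; 0.4 0 0 0 0 0 240; 0.4 0 0 0 0 0 240' | grep -E 'pos|force'; python3 -m jog '0.4 0 0 0 0 0 240; 0.4 0 0 0 0 0 240; 0.4 0 0 0 0 0 240'| grep -E 'pos|force'
```

```text
position: [0.5298, -0.2573, 0.0735]
contact_force: [0.0, -5.1, 2.7]
position: [0.5298, -0.2569, 0.0735]
contact_force: [-0.5, -4.5, 2.6]
```

```bash
python3 -m jog '0.4 0 0 0 0 0 240; 0.4 0 0 0 0 0 240; 0.4 0 0 0 0 0 240' | grep -E 'pos|force'
python3 - <<'E'
from fit2 import *
b=snap("wrist","w7");F=[]
for i in range(8): F.append(telemetry.sense()['contact_force']); optics.camera("side")
print(np.mean(F,0),np.std(F,0))
cv2.imwrite("pics/c7.png",cv2.resize(b[60:250,140:400,::-1],None,fx=3,fy=3,interpolation=cv2.INTER_CUBIC))
E
```

```text
position: [0.5298, -0.2566, 0.0735]
contact_force: [0.7, -5.5, 2.6]
[ 0.14053912 -5.54635779  2.64493084] [0.48259396 0.52975085 0.25826021]
```

View pics/c7.png

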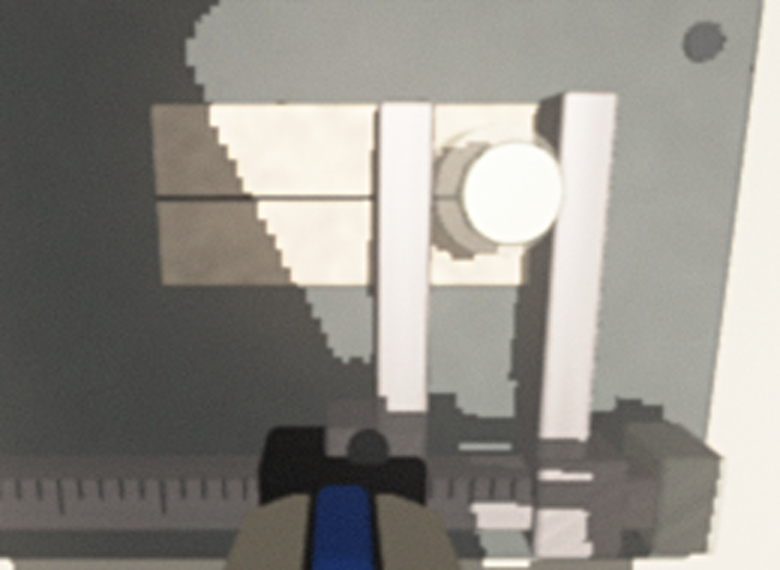

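```bash
cat > f.py <<'E'
from h import *
F=[]
for i in range(8): F.append(telemetry.sense()['contact_force'][1]); optics.camera("side")
print("Fy",np.mean(F).round(2),telemetry.sense()["position"][1].round(5),telemetry.sense()["time_s"])
E
python3 -m jog '0.3 0 0 0 0 0 240; 0.3 0 0 0 0 0 240' >/dev/null; python3 f.py;python3 -m jog '0.3 0 0 0 0 0 240; 0.3 0 0 0 0 0 240' >/dev/null; python3 f.py
```

```text
Fy -5.87 -0.25642 23.6
Fy -6.41 -0.25624 24.25
```

```bash
python3 -m jog '0.3 0 0 0 0 0 240; 0.3 0 0 0 0 0 240' >/dev/null; python3 f.py;python3 -m jog '0.3 0 0 0 0 0 240; 0.3 0 0 0 0 0 240' >/dev/null; python3 f.py
```

```text
Fy -6.68 -0.25608 24.9
Fy -7.28 -0.25595 25.55
```

```bash
python3 -m jog '0.3 0 0 0 0 0 240; 0.3 0 0 0 0 0 240' >/dev/null; python3 f.py;python3 -m jog '0.3 0 0 0 0 0 240; 0.3 0 0 0 0 0 240' >/dev/null; python3 f.py; python3 -m jog '-0.5 0 0 0 0 0 240; -0.9 0 0 0 0 0 240; -0.9 0 0 0 0 0 240' >/dev/null; python3 f.py
```

```text
Fy -7.52 -0.25577 26.2
Fy -7.98 -0.25562 26.85
Fy -5.62 -0.25562 27.625
```

```bash
python3 -m jog '-0.5 0 0 0 0 0 240; -1 0 0 0 0 0 240; -1.3 0 0 0 0 0 240; -1.3 0 0 0 0 0 240' >/dev/null; python3 f.py; python3 -m jog '0 0 0 0 0 0 225; 0 0 0 0 0 0 210; 0 0 0 0 0 0 190; 0 0 0 0 0 0 160; 0 0 0 0 0 0 140; 0 0 0 0 0 0 140; 0 0 0 0 0 0 140'; python3 f.py
```

```text
Fy -2.2 -0.25574 28.525
time_s: 29.4
position: [0.5298, -0.2559, 0.0734]
tcp_rot: [0.698, 0.716, -0.0, -0.0]
contact_force: [-0.6, -0.0, -0.3]
gripper_width: 0.0423
Fy -0.01 -0.25593 29.8
```

```bash
python3 -m jog '0 0 -10 0 0 0 140; 0 0 -25 0 0 0 140; 0 0 -50 0 0 0 140; 0 0 -80 0 0 0 140; 0 0 -110 0 0 0 140; 0 0 -110 0 0 0 140; 0 0 -110 0 0 0 140'
python3 - <<'E'
from fit2 import *
b=snap("wrist","w8"); c=load("w8")
g=lambda im:cv2.cvtColor(im,cv2.COLOR_RGB2GRAY)
# cap: bright disc near its expected spot
u=proj(c,C(q,[[-.012,.031,.060]]))[0]; print("expected cap px",u)
rad=272.4*.0105/(loc(ray(c,u,.06))*0+1)[0]
x0,y0=int(u[0])-30,int(u[1])-30
cr=cv2.resize(g(b)[y0:y0+60,x0:x0+60],None,fx=6,fy=6,interpolation=cv2.INTER_CUBIC)
h=cv2.HoughCircles(cr,cv2.HOUGH_GRADIENT,1,60,param1=100,param2=20,minRadius=35,maxRadius=110)
for x,y,r in (h[0][:2] if h is not None else []):
    p=np.array([x/6+x0,y/6+y0]); print(p,r/6,loc(ray(c,p,.060)).round(4))
# scan across jaws at caliper x=-30, z=40
for X in (-.030,.03):
    P=[[X,y,.04] for y in np.arange(-.005,.07,.0015)]; pp=proj(c,C(q,P))
    print(X,[int(v) for v in cv2.remap(g(b),pp[:,0].astype(np.float32),pp[:,1].astype(np.float32),1).ravel()])
# other vials in scene: change from start
s=snap("scene","s8"); a=cv2.imread("pics/s0.png")[:,:,::-1]
for n,(x,y) in dict(blue=(217,255),white=(245,225),small=(213,240),purple=(277,209)).items():
    print(n,np.abs(a[y-14:y+14,x-10:x+10].astype(int)-s[y-14:y+14,x-10:x+10]).mean().round(1))
E
```

```text
time_s: 30.68
position: [0.5294, -0.2562, 0.1835]
tcp_rot: [0.698, 0.716, -0.0, 0.0]
contact_force: [-0.6, 0.4, 0.1]
gripper_width: 0.042
expected cap px [285.956371   122.98189579]
[288.08334  120.916664] 9.916667 [-0.0139  0.033   0.06  ]
-0.03 [224, 221, 221, 225, 228, 231, 233, 200, 152, 216, 232, 231, 231, 231, 232, 217, 207, 225, 229, 229, 231, 232, 232, 231, 229, 227, 227, 228, 227, 227, 229, 192, 89, 74, 159, 225, 230, 226, 221, 218, 217, 192, 143, 138, 140, 140, 138, 140, 139, 140, 140]
0.03 [64, 63, 64, 64, 62, 64, 66, 69, 72, 147, 199, 204, 206, 207, 205, 203, 170, 133, 133, 135, 135, 134, 135, 134, 138, 136, 136, 137, 137, 134, 105, 78, 68, 69, 133, 194, 205, 201, 198, 202, 201, 178, 138, 135, 138, 139, 139, 139, 139, 140, 138]
blue 1.7
white 1.5
small 1.5
purple 1.9
```

```bash
python3 -c "
from rig import robot; print(robot.job_done())"
```

```text
the job is handed in; nothing more can be done
None
```

The white-capped vial from the yellow note now stands on the caliper's dark line, with the jaw closed snugly on it and the tab released. I handed the job in at about 31 s, and no verdict was reported.

- **Vial:** I gripped it at 15 N, set it down until the bed pushed back with about 5 N, and opened the fingers.
- **Jaw:** I pinched the tab and slid it shut in steps down to 0.3 mm. The push needed rose from about 5.2 N (carriage friction) to 8.0 N, so the jaw presses on the vial with roughly 3 N. That should tilt it by about 0.013 rad. I took the load off the arm before opening the fingers, then lifted clear.

Last checks, worked out from the final pictures by number because my picture views were used up:
- **Gap and position:** The gap between the jaws is about 26.5 mm, which matches the gripped width of the vial (about 26.4 mm). The cap is centred about 13 mm from the fixed face and about 2 mm off the line. That fits an upright vial touching both jaws.
- **Jaw tilt:** Its edge lies at about the same place near the root and near the tip, so no tilt shows.
- **Other vials:** They and the two look-alikes show no change in the scene camera since the start.
- **After release:** The force on the tool reads about zero.

No check failed. The jaw force after letting go could not be measured directly, only inferred from the steps before release.

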